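# Clamp a tinned cup on its stake with the ratchet-knob hold-down

### The job

Swing the bronze hold-down arm over the upturned tinned cup until it rests against its stop, then tighten its black ratchet knob clockwise until the ratchet slips and clicks once. Stop at that first click, do not go on to a second, and let go, leaving the cup clamped square on its stake and the other pieces where they are.

Things in the scene. Friction and masses are not known exactly. Their poses are not given: they have to be found in the camera images.
- swing_arm (a joint): Angle of the bronze hold-down arm, which swings level about its post. 0: closed, against its stop, spindle over the cup's middle; it grows as the arm opens, counter-clockwise from above (to 1.7 rad), so the arm closes clockwise. It stays where it is left and moves at 1 to 2 N pushed at the knob. Tightening, clockwise too, presses it against its stop.
- pivot (a point): Point on the post's vertical axis, 110 mm from the spindle's, at the height of the arm's underside. x turns with the arm and points from spindle to post. The arm is 18 mm thick and 28 mm wide, its end bosses 42 to 48 mm across; the post ends 28 mm above this point.
- knob_grip (a point): Centre, half-way up, of the black fluted ratchet knob on the spindle's vertical axis: round, 42 mm across (45 over flutes), 30 mm high, free all round, 18 to 24 mm clear of the arm; a 31 mm collar is under it. Grip it at any angle. z up; x along its white line. Clockwise from above feeds spindle and knob down 6 mm a turn, with 0.02 N m of drag, also if it is turned while the arm swings.
- spindle: The spindle. Origin on its axis, 19 mm above its leather face (34 mm across, 1.8 to 3.5 mm above the cup at first); this frame never turns. Once it touches, torque rises over 0.4 to 0.7 rad to 0.25 N m; there the ratchet slips: torque falls through zero, the knob alone runs on to the next of 16 notches a turn, 0.37 mm down; the spindle holds, at 30 to 60 N. Let go before half-way, it springs back.
- cup: Silver-toned tinned cup, upside down over the stake: 60 mm high, 58 mm across its base (now on top), 72 mm at the mouth, 3 mm walls, mouth 19 mm above the fixture's foot, standing on the stake by its inner base with some play. Origin: centre of its mouth, which faces down, so its base is 60 mm above this.
- cup_base (a point): Centre of the cup's outer base, the face that the leather face presses on; z up.
- stake_top (a point): Centre of the flat top of the steel stake inside the cup, 3 mm below the cup's base, on the work axis: the spindle stands over it when the arm is closed. Fixed to the fixture, a green cast base 210 x 120 mm bolted to the marble; x points from stake to post, which is 110 mm away.
- cezve: Bystander: hand-chased copper cezve 88 mm across, 72 mm high, with a long brass handle along its +y rising to 95 mm. Origin under its middle.
- spare_cup: Bystander: a second tinned cup, upside down on the marble, 60 mm high, 72 mm across. Origin under its middle.
- brass_stake: Bystander: brass planishing stake standing on the marble, 42 mm across, 70 mm high. Origin under its middle.
There are look-alikes about, which are no part of the job. Leave any purple or red look-alike of the cup alone.

How it is judged:
By the outcome, as a careful person would: the job done as asked, in the order asked, and still so for the second after the job is handed in, with the robot touching nothing.
It also fails if it takes over 70 s, if anything falls off the work surface, if the arm or the gripper's body presses on something with over 40 N, if the wrist force passes 120 N, or if a joint passes its speed limit or range.

### The arm

A 7-joint arm with a two-finger parallel gripper is mounted at the origin on the work surface. World frame = base frame: x ahead of the robot, y to its left, z up, the work surface at z = 0. Lengths are in m, angles in rad, forces in N, time in s.
With the tool pointing down it reaches from about 0.425 to 0.875 m from the base axis. Payload 4.7 kg.
Tool frame: the origin (TCP) lies at the very end of the fingers, on their centre line; the grasp point (between the pads) lies 19 mm behind it; z points along the fingers, y is the direction in which the jaws open and shut (so a half turn about z gives the same grasp; the last joint's range is limited). The gripper opens to 87 mm and grips with 3 to 60 N. Pads are 19 mm wide; open, the fingers measure 117 mm over their backs; the gripper's body (75 mm by 190 mm) begins 51 mm behind the grasp point.
Start: joints at [0.014, 0.321, -0.07, 1.45, 0.023, 1.371, -0.057], TCP at [0.65, -0, 0.223] pointing down, gripper open.
Joint ranges: [-2.86, 2.86], [-0.3, 2.09], [-1.38, 1.24], [0.06, 2.45], [-1.56, 4.7], [0.09, 2.05], [-2.69, 2.69]. Speed limits (rad/s): [2.57, 2.57, 3.14, 3.14, 3.14, 3.14, 3.14].

### API

Orientations are given as a rotation vector (axis times angle).
In Python, from bench import * gives the robot as it stands.
- The arm moves only by the shell command python3 -m jog 'ROWS' [OPENING] [FORCE]. ROWS is JSON, a list of rows, each a list of 4 numbers: the shift along the world's x, y, z in mm, then the turn about the world's z in rad. In form: [[x, y, z, twist], ...]. A call has exactly 8 rows; each row is the pose to reach, as a shift and turn from the pose commanded when the call began; what a row does not reach only later rows make up. A row lasts 1/8 s, in which the tool goes at most 62.5 mm and 10.7 degrees, less where a joint would pass 70% of its speed; a pose out of reach is approached as far as the arm can. A call with a gripper value outside its range is refused whole. OPENING is the opening, from -1 (shut) to 1 (fully open), set as the call begins (- or left out, the last holds). The fingers move at their own pace and stop on an object; FORCE is the grip in N (left out, the last holds). Time passes only in rows, so rows that repeat a pose let the fingers close, or fill a call up. It gives the time, the measured TCP pose, the force and the opening at its end, in the units of the state.
- get_state(): the state, without advancing time (a new reading comes with each control period).
- get_image(name): name is "scene" or "side" or "wrist"; returns a dict with "image" (480x640x3 uint8, red, green, blue), "fx", "fy", "cx", "cy" (pixels), "D" ([k1, k2, p1, p2, k3] as OpenCV has them; the pictures are not rectified), "position" and "rotation" of the camera in the world; the wrist camera has in their place "tool_from_camera" (4x4, takes a point from camera to tool coordinates, whose origin is the TCP and whose axes are the flange's). Camera axes: x right, y down, z forward; pixel columns grow to the right and rows downward; lengths in m; the calibration is good to about 2 mm. A picture is of the moment at which its call begins: read the wrist's pose just before it. There is no depth.
- close_job(): hands the job in, once; it reports no verdict.
The state is a dict: "time": time; "joint_positions": joint angles; "qd": joint speeds; "joint_torque": joint torques, N m; "position": TCP position; "tool_rot": TCP orientation; "ft_force": force on the tool from outside, world axes, zero at the start; "torque": the same for the moment, N m; "grip_width": opening from 0.0 (shut) to 1.0 (fully open).
Only numpy, scipy, OpenCV 4.12 (cv2) and the standard library are available. Lean on these libraries where they do the work, as an engineer would, in place of code of your own. Each camera call takes 0.05 s, during which the arm holds its last target. There are 200 camera calls.

## Working session

There is one attempt and no reset: what is moved stays moved. The work goes in short steps, Python scripts to look and compute and a shell command to move; the robot and the scene stay as the last step left them, time stands still between calls to the robot, and variables do not carry over. Pictures are saved under pics/ and viewed, about 8 in all and at most 12, crops included, and the job is handed in when it is done.

```bash
mkdir -p pics; ls; cat > h.py <<'E'
from bench import *
import numpy as np, cv2
from scipy.spatial.transform import Rotation as R
def cam(n):
    s=get_state(); d=get_image(n); 
    if n=="wrist":
        T=np.eye(4);T[:3,:3]=R.from_rotvec(s["tool_rot"]).as_matrix();T[:3,3]=s["position"]
        T=T@np.array(d["tool_from_camera"]); d["position"]=T[:3,3]; d["rotation"]=T[:3,:3]
    return d
def save(d,f): cv2.imwrite("pics/"+f,cv2.cvtColor(d["image"],cv2.COLOR_RGB2BGR))
def K(d): return np.array([[d["fx"],0,d["cx"]],[0,d["fy"],d["cy"]],[0,0,1.]])
def ray(d,u,v):
    p=cv2.undistortPoints(np.array([[[u,v]]],float),K(d),np.array(d["D"],float))[0,0]
    r=np.array(d["rotation"]);r=r if r.shape==(3,3) else R.from_rotvec(r).as_matrix()
    return np.array(d["position"]),r@np.array([p[0],p[1],1.])
def onz(d,u,v,z):
    o,r=ray(d,u,v); return o+r*(z-o[2])/r[2]
def tri(d1,p1,d2,p2):
    A=np.zeros((3,3));b=np.zeros(3)
    rs=[ray(d1,*p1),ray(d2,*p2)]
    for o,r in rs:
        r=r/np.linalg.norm(r);M=np.eye(3)-np.outer(r,r);A+=M;b+=M@o
    x=np.linalg.solve(A,b);return x,[np.linalg.norm(np.cross(x-o,r/np.linalg.norm(r))) for o,r in rs]
def proj(d,P):
    r=np.array(d["rotation"]);t=-r.T@np.array(d["position"])
    return cv2.projectPoints(np.array(P,float).reshape(-1,1,3),cv2.Rodrigues(r.T)[0],t,K(d),np.array(d["D"],float))[0].reshape(-1,2)
E
python3 - <<'E'
from h import *
import pickle
print(get_state())
D={n:cam(n) for n in("scene","side","wrist")}
pickle.dump(D,open("d0.pkl","wb"))
for n in D: print(n,D[n]["position"],np.array(D[n]["rotation"]).shape,D[n]["fx"]); save(D[n],n+"0.png")
E
```

```text
pics
{'time': 0.0, 'joint_positions': array([ 0.0140895 ,  0.3218079 , -0.07009342,  1.4516561 ,  0.02255688,
        1.37082131, -0.05691579]), 'qd': array([ 0.00025378,  0.00043782, -0.00224998, -0.00032761, -0.00204892,
        0.00182572, -0.00152268]), 'joint_torque': array([-2.58547143e-04, -4.91284704e+01, -4.03903294e-01, -3.12526345e+01,
       -6.40594075e-02,  4.37659642e-02,  1.61017233e-04]), 'position': array([ 6.49444507e-01, -2.26070986e-05,  2.21480876e-01]), 'tool_rot': array([-2.22048813e+00, -2.22054252e+00,  2.17579913e-03]), 'ft_force': array([-0.24151667,  0.2482112 ,  0.07684416]), 'torque': array([-0.02273815,  0.01559135,  0.0390533 ]), 'grip_width': 0.9989472634092325}
scene [1.08225591 0.37607137 0.99413089] (3,) 473.41237635657626
side [0.32614309 1.19670921 0.7957985 ] (3,) 582.5963983358921
wrist [0.64879185 0.08001998 0.38374895] (3, 3) 386.9175624900647
```

View pics/scene0.png

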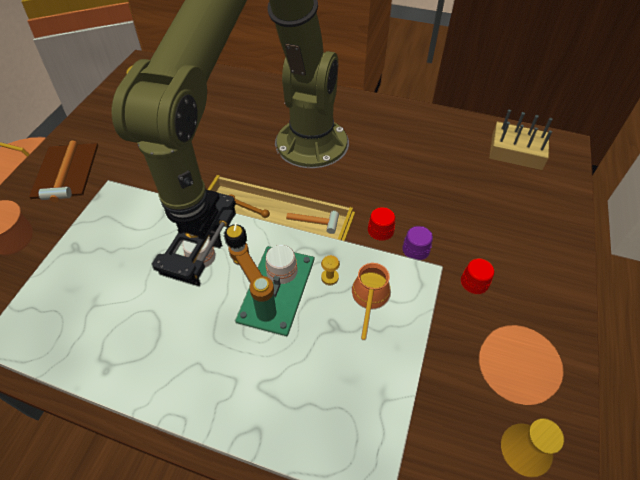

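View pics/side0.png

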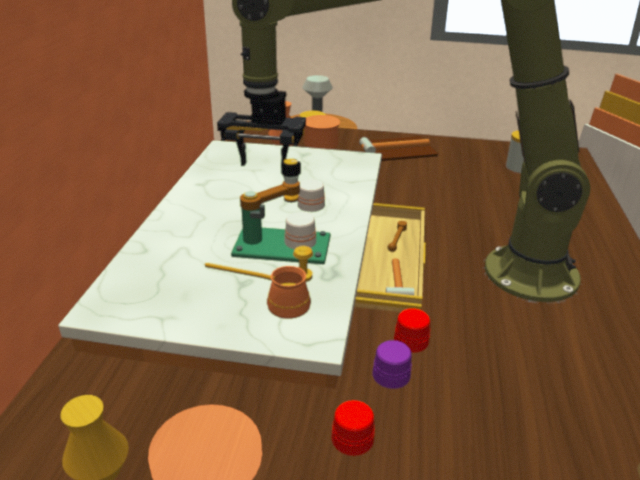

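The scene view shows the knob at (236,232), post top at (262,286), cup base at (281,252). The side view shows the knob at (291,170), post top at (251,198), cup at (300,224). The spare cup is at (312,190) in the side view.

```bash
sed -i 's|    return d$|    r=np.array(d["rotation"]);d["rotation"]=r if r.shape==(3,3) else R.from_rotvec(r).as_matrix()\n    return d|' h.py
python3 - <<'E'
from h import *
import pickle
D=pickle.load(open("d0.pkl","rb"))
for n in D:
    r=np.array(D[n]["rotation"]);D[n]["rotation"]=r if r.shape==(3,3) else R.from_rotvec(r).as_matrix()
pickle.dump(D,open("d0.pkl","wb"))
S,T,W=D["scene"],D["side"],D["wrist"]
for n,a,b in [("knobtop",(236,229),(291,163)),("post",(262,285),(251,197)),("cupbase",(281,252),(300,222)),("spare",(197,252),(312,186)),("brass",(330,261),(304,253)),("cezve",(373,272),(290,277))]:
    print(n,*tri(S,a,T,b))
a=cv2.resize(S["image"][200:350,140:400],None,fx=3,fy=3,interpolation=3)
b=cv2.resize(W["image"],(640,480))
cv2.imwrite("pics/a.png",a[:,:,::-1])
E
```

```text
knobtop [0.57441432 0.0366162  0.25356201] [np.float64(0.0024364187963771553), np.float64(0.002436418796377083)]
post [0.64848062 0.11723288 0.20031679] [np.float64(0.00012481434632621155), np.float64(0.0001248143463263664)]
cupbase [0.53639574 0.11297151 0.15218014] [np.float64(0.0058269937100414795), np.float64(0.005826993710041521)]
spare [ 0.55923195 -0.09191383  0.1229149 ] [np.float64(0.011815403343074704), np.float64(0.01181540334307467)]
brass [0.51106988 0.2163508  0.13729608] [np.float64(0.0012497183636641332), np.float64(0.0012497183636642044)]
cezve [0.51796152 0.31493342 0.14700577] [np.float64(0.002959817470665789), np.float64(0.0029598174706657247)]
```

View pics/wrist0.png

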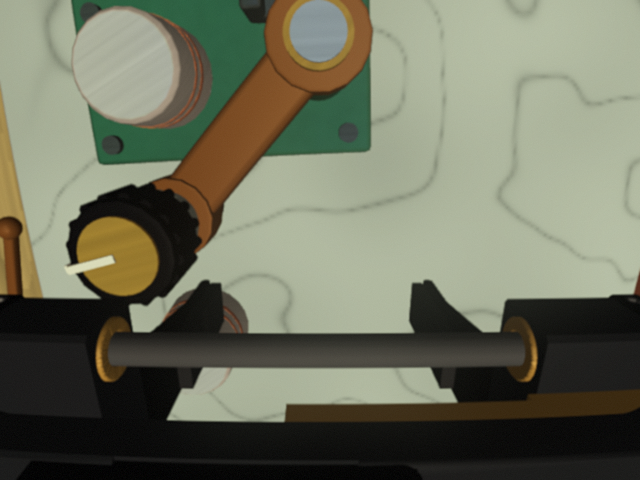

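View pics/a.png

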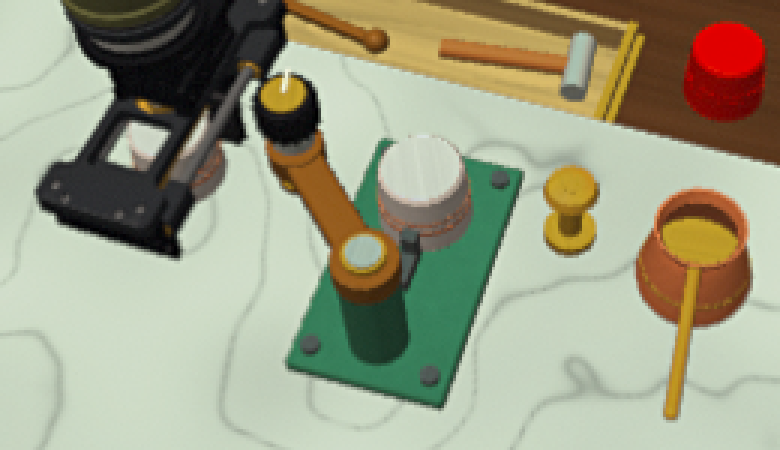

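The wrist view shows the brass cap of the knob at (118,256) with its white line pointing left, the post disc at (318,31), and the cup base at (126,66). I'll cross-check all of these over three views.

```bash
python3 - <<'E'
from h import *
import pickle
D=pickle.load(open("d0.pkl","rb"))
S,T,W=D["scene"],D["side"],D["wrist"]
# refine wrist by ellipses/masks
hsv=cv2.cvtColor(W["image"],cv2.COLOR_RGB2HSV)
m=cv2.inRange(hsv,(15,120,80),(30,255,255));m[:180]=0;m[320:]=0;m[:,:60]=0;m[:,220:]=0
c=max(cv2.findContours(m,0,2)[0],key=cv2.contourArea);print("cap",cv2.fitEllipse(cv2.convexHull(c)))
kb=cv2.fitEllipse(cv2.convexHull(c))[0]
for n,a,b,c in [("knobcap",(236,229),(291,163),kb),("post",(262,285),(251,197),(318,31)),("cupbase",(281,252),(300,222),(126,66)),]:
    print(n,tri(S,a,T,b)[0],tri(S,a,W,c),tri(T,b,W,c))
# zero-height features: fixture bolts (green corners)
for n,a,b in [("brassbot",(330,281),(303,276)),("cezvebot",(370,305),(288,312)),("corner near",(315,257),(329,235)),("corner2",(290,333),(234,257))]: print(n,*tri(S,a,T,b))
E
```

```text
cap ((117.08287811279297, 255.83279418945312), (74.06654357910156, 86.64744567871094), 128.30865478515625)
knobcap [0.57441432 0.0366162  0.25356201] (array([0.58361958, 0.04046881, 0.26890289]), [np.float64(0.0018973495525209934), np.float64(0.0018973495525210172)]) (array([0.57596862, 0.03326558, 0.2508004 ]), [np.float64(0.001158666527828579), np.float64(0.0011586665278285862)])
post [0.64848062 0.11723288 0.20031679] (array([0.64936386, 0.11765335, 0.20156332]), [np.float64(0.00010519376499146055), np.float64(0.00010519376499148045)]) (array([0.64887295, 0.11762014, 0.20058139]), [np.float64(0.0005872734903170803), np.float64(0.0005872734903171141)])
cupbase [0.53639574 0.11297151 0.15218014] (array([0.54151662, 0.11147596, 0.1623511 ]), [np.float64(0.0040415885584051), np.float64(0.004041588558405053)]) (array([0.53985868, 0.11223006, 0.14732897]), [np.float64(0.0011414460450017005), np.float64(0.0011414460450019516)])
brassbot [0.51715934 0.21798574 0.07534222] [np.float64(0.004325740708421215), np.float64(0.004325740708421205)]
cezvebot [0.53209485 0.31699884 0.05229478] [np.float64(0.008590782455620238), np.float64(0.008590782455620293)]
corner near [0.48508027 0.1676706  0.13629295] [np.float64(0.022501501349574356), np.float64(0.022501501349574224)]
corner2 [0.6754167  0.17985058 0.08131698] [np.float64(0.00011938676009099927), np.float64(0.00011938676009126133)]
```

Measurements agree with the given sizes. Post to cup is about 111 mm and post to knob about 111 mm. The arm underside is at z≈0.172, so the knob centre is at z≈0.226. Next I'll rise and move over the knob.

```bash
python3 -m jog '[[0,0,50,0],[-10,5,62,0],[-40,20,62,0],[-74,34,62,0],[-74,34,62,0],[-74,34,62,0],[-74,34,62,0],[-74,34,62,0]]' 1 10; python3 - <<'E'
from h import *
d=cam("wrist"); save(d,"w1.png")
for P in [(.575,.034,.25),(.649,.1175,.2005),(.54,.1122,.15)]: print(P,proj(d,P))
E
```

```text
time: 1.15
position: [0.5764, 0.0335, 0.2841]
tool_rot: [-2.222, -2.22, 0.001]
ft_force: [-0.5, 0.3, 0.5]
grip_width: 0.999
(0.575, 0.034, 0.25) [[315.05628724 272.52217683]]
(0.649, 0.1175, 0.2005) [[435.80897652 114.67253527]]
(0.54, 0.1122, 0.15) [[267.7981957 122.7766929]]
```

View pics/w1.png

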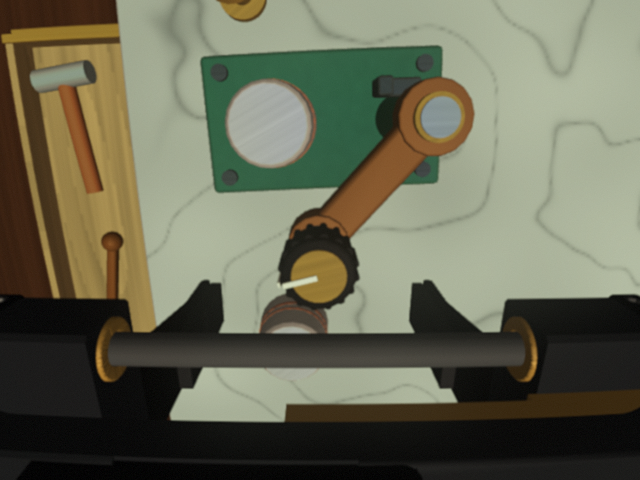

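In the close view the cap is at (319,276), post at (440,117) and cup at (271,123), all within about 2 mm of prediction. I'll descend and grip.

```bash
python3 -m jog '[[0.5,-1.5,-20,0],[0.5,-1.5,-40,0],[0.5,-1.5,-60,0],[0.5,-1.5,-70,0],[0.5,-1.5,-76,0],[0.5,-1.5,-76,0],[0.5,-1.5,-76,0],[0.5,-1.5,-76,0]]' 1 10;  python3 -m jog '[[0,0,0,0],[0,0,0,0],[0,0,0,0],[0,0,0,0],[0,0,0,0],[0,0,0,0],[0,0,0,0],[0,0,0,0]]' -1 20; python3 -c "
from h import *
s=get_state();print(s['position'],s['ft_force'],s['torque'],s['joint_positions'])
p=np.array([.651,.1165]);k=s['position'][:2]-0
v=k-p;print(np.hypot(*v))
for a in np.arange(0,1.0,.1):
  c,n=np.cos(-a),np.sin(-a);w=np.array([c*v[0]-n*v[1],n*v[0]+c*v[1]]);print(round(a,2),np.round((w-v)*1e3,1))
"
```

```text
time: 2.2
position: [0.5769, 0.0325, 0.2093]
tool_rot: [2.221, 2.221, 0.001]
ft_force: [-0.5, 0.3, -0.3]
grip_width: 1.004
time: 3.2
position: [0.5768, 0.0327, 0.2087]
tool_rot: [2.221, 2.221, 0.001]
ft_force: [1.4, 0.7, -0.3]
grip_width: 0.476
[0.57684371 0.0327467  0.20872669] [ 1.38292054  0.70699109 -0.30283216] [ 0.26202298 -0.37402289 -0.02459908] [-0.01655644  0.17770311 -0.09714213  1.65481582  0.01755417  1.30903477
 -0.11647827]
0.11186496567731935
0.0 [0. 0.]
0.1 [-8.   7.8]
0.2 [-15.2  16.4]
0.3 [-21.4  25.7]
0.4 [-26.8  35.5]
0.5 [-31.1  45.8]
0.6 [-34.3  56.5]
0.7 [-36.5  67.5]
0.8 [-37.6  78.6]
0.9 [-37.5  89.8]
```

Gripped at 41 mm, which matches the knob. Now I swing along the arc and turn with the arm.

```bash
python3 -m jog '[[-8,7.5,0,-0.1],[-15,16,0,-0.2],[-21,25.3,0,-0.3],[-26.3,35,0,-0.4],[-30.5,45,0,-0.5],[-33.7,55.5,0,-0.6],[-35.9,66.3,0,-0.7],[-35.9,66.3,0,-0.7]]' -1 20; python3 - <<'E'
from h import *
s=get_state();print(s['position'],s['ft_force'],s['torque'])
d=cam("wrist"); save(d,"w2.png")
E
```

```text
time: 4.2
position: [0.5403, 0.1004, 0.2087]
tool_rot: [-2.845, -1.329, -0.001]
ft_force: [0.5, 1.7, 0.2]
grip_width: 0.476
[0.54025368 0.10043519 0.20867967] [0.45188418 1.65974545 0.16322171] [ 0.33721822 -0.01091542 -0.02444303]
```

View pics/w2.png

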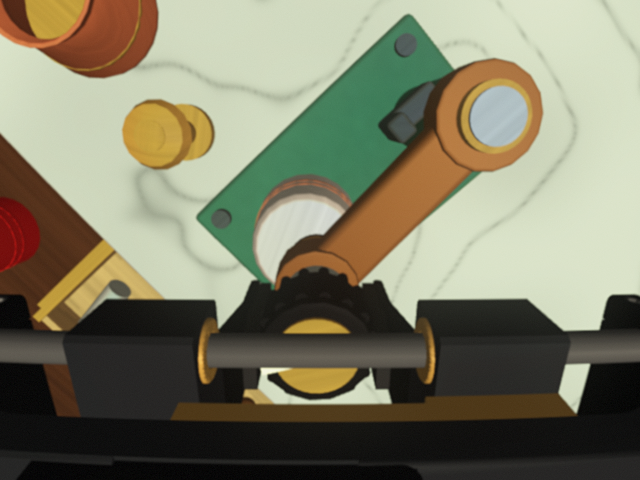

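The arm has followed; the gap to the stop block at (405,115) is still small but visible. I'll close in gently.

```bash
python3 -m jog '[[-0.3,2.5,0,-0.02],[-0.5,5,0,-0.045],[-0.7,7.5,0,-0.07],[-0.8,8.5,0,-0.08],[-0.9,9.5,0,-0.09],[-0.9,10.5,0,-0.1],[-0.9,11.5,0,-0.11],[-0.9,11.5,0,-0.11]]'; python3 -c "
from h import *
s=get_state();print(s['position'],s['ft_force'],s['torque'])"
```

```text
time: 5.25
position: [0.5396, 0.1106, 0.2086]
tool_rot: [-2.917, -1.167, 0.0]
ft_force: [-2.4, -1.0, 2.7]
grip_width: 0.475
[0.53956389 0.11055941 0.2086406 ] [-2.39381182 -1.01746686  2.74681248] [-0.10858808  0.60506719 -0.03878691]
```

```bash
python3 -m jog '[[0,0.5,0,-0.005],[0,1,0,-0.01],[0,1.5,0,-0.015],[0,2,0,-0.02],[0,2.5,0,-0.025],[0,3,0,-0.03],[0,3,0,-0.03],[0,3,0,-0.03]]'; python3 -c "
from h import *
s=get_state();print(s['position'],s['ft_force'],s['torque'])"
```

```text
time: 6.25
position: [0.5397, 0.1114, 0.2086]
tool_rot: [2.933, 1.119, -0.002]
ft_force: [-2.5, -5.3, 4.2]
grip_width: 0.474
[0.5397169  0.11141062 0.20858957] [-2.45865905 -5.31613873  4.18361624] [-1.18646501  0.81153344  0.02281668]
```

It's against the stop: the force in y rose to −5.3 N after 0.8 mm, at the expected closed position. I'll release and wind the wrist back counter-clockwise for a long tightening turn.

```bash
python3 -m jog '[[0,-2,0,0],[0,-2,0,0],[0,-2,0,0],[0,-2,0,0],[0,-2,0,0.15],[0,-2,0,0.33],[0,-2,0,0.51],[0,-2,0,0.69]]' 1; python3 -m jog '[[0,0,0,0.18],[0,0,0,0.36],[0,0,0,0.54],[0,0,0,0.72],[0,0,0,0.9],[0,0,0,1.08],[0,0,0,1.26],[0,0,0,1.44]]';python3 -c "
from h import *
s=get_state();print(s['position'],s['ft_force'],s['torque'],s['joint_positions'])
d=cam('wrist');save(d,'w3.png')"
```

```text
time: 7.25
position: [0.5398, 0.1116, 0.2085]
tool_rot: [-2.375, -2.056, -0.0]
ft_force: [-0.1, -0.1, 0.1]
grip_width: 1.002
time: 8.25
position: [0.5398, 0.1115, 0.2085]
tool_rot: [0.43, 3.112, 0.001]
ft_force: [-0.3, -0.1, -0.4]
grip_width: 1.0
[0.53976101 0.11152219 0.20852558] [-0.27418484 -0.05235104 -0.35419189] [ 0.10316472 -0.00494351  0.06195481] [-0.03754657  0.12929445 -0.23304092  1.71306962  0.0305462   1.30253885
  1.0193034 ]
```

View pics/w3.png

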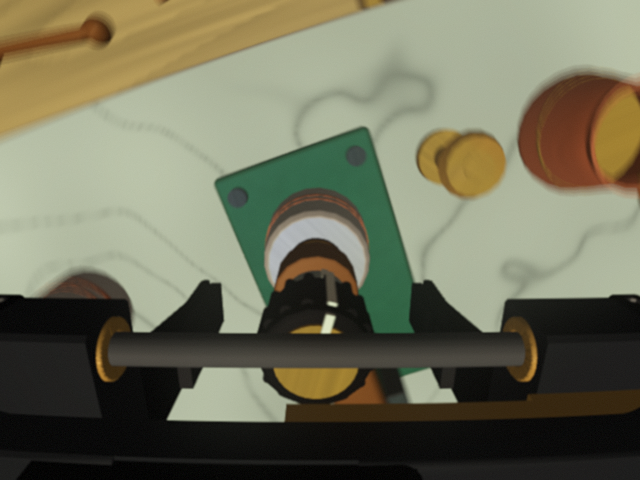

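The knob is centred between the open fingers, with its white line at (330,320). Counter-clockwise raises joint 7 (now 1.02), so I'll wind on 1.44 more and grip.

```bash
python3 -m jog '[[0,0,0,0.18],[0,0,0,0.36],[0,0,0,0.54],[0,0,0,0.72],[0,0,0,0.9],[0,0,0,1.08],[0,0,0,1.26],[0,0,0,1.44]]';python3 -m jog '[[0,0,0,0],[0,0,0,0],[0,0,0,0],[0,0,0,0],[0,0,0,0],[0,0,0,0],[0,0,0,0],[0,0,0,0]]' -1 30;python3 -c "
from h import *
s=get_state();print(s['position'],s['ft_force'],s['torque'],s['joint_positions'][6])"
```

```text
time: 9.3
position: [0.5397, 0.1115, 0.2085]
tool_rot: [-1.725, 2.626, 0.0]
ft_force: [0.3, -0.4, -0.3]
grip_width: 1.004
time: 10.3
position: [0.5401, 0.1111, 0.2087]
tool_rot: [-1.72, 2.628, -0.001]
ft_force: [2.4, 0.6, -0.9]
grip_width: 0.47
[0.54011926 0.1111435  0.20868426] [ 2.43505858  0.58351707 -0.9227058 ] [ 0.15507387 -0.44208566  0.04017948] 2.442928411387569
```

```bash
python3 -m jog '[[0,0,-0.2,-0.18],[0,0,-0.3,-0.36],[0,0,-0.5,-0.54],[0,0,-0.7,-0.72],[0,0,-0.9,-0.9],[0,0,-1,-1.08],[0,0,-1.2,-1.26],[0,0,-1.3,-1.4]]';cat > st.py <<'E'
from h import *
L=[]
s=get_state()
rv=R.from_rotvec(s['tool_rot']).as_matrix()
print(np.round(s['position']*1e3,2),'F',np.round(s['ft_force'],1),'T',np.round(s['torque'],3),'q7',round(s['joint_positions'][6],3),'jt7',round(s['joint_torque'][6],3),'yaw',round(np.arctan2(rv[1,0],rv[0,0]),4))
E
python3 st.py
```

```text
time: 11.3
position: [0.5401, 0.1114, 0.2074]
tool_rot: [0.385, 3.117, 0.001]
ft_force: [2.5, 0.5, -0.4]
grip_width: 0.471
[540.15 111.4  207.41] F [ 2.5  0.5 -0.4] T [ 0.164 -0.548 -0.046] q7 1.048 jt7 1.036 yaw 2.8959
```

```bash
python3 -m jog '[[0,0,-0.1,-0.08],[0,0,-0.1,-0.16],[0,0,-0.2,-0.24],[0,0,-0.3,-0.32],[0,0,-0.4,-0.4],[0,0,-0.4,-0.4],[0,0,-0.4,-0.4],[0,0,-0.4,-0.4]]' >/dev/null; python3 st.py; python3 -m jog '[[0,0,0,-0.05],[0,0,-0.1,-0.1],[0,0,-0.1,-0.15],[0,0,-0.2,-0.2],[0,0,-0.2,-0.2],[0,0,-0.2,-0.2],[0,0,-0.2,-0.2],[0,0,-0.2,-0.2]]' >/dev/null; python3 st.py
```

```text
[540.14 111.41 207.02] F [ 4.3  0.6 -2. ] T [ 0.254 -0.982  0.043] q7 0.656 jt7 -0.009 yaw 2.5015
[540.04 111.37 206.83] F [ 5.2  0.4 -2.1] T [ 0.319 -1.226  0.037] q7 0.457 jt7 -0.015 yaw 2.3011
```

```bash
python3 -m jog '[[0.1,0,0,-0.05],[0.2,0,-0.1,-0.1],[0.3,0,-0.1,-0.15],[0.3,0,-0.2,-0.2],[0.3,0,-0.2,-0.2],[0.3,0,-0.2,-0.2],[0.3,0,-0.2,-0.2],[0.3,0,-0.2,-0.2]]' >/dev/null; python3 st.py; python3 -m jog '[[0,0,0,-0.05],[0,0,-0.1,-0.1],[0,0,-0.1,-0.15],[0,0,-0.2,-0.2],[0,0,-0.2,-0.2],[0,0,-0.2,-0.2],[0,0,-0.2,-0.2],[0,0,-0.2,-0.2]]' >/dev/null; python3 st.py
```

```text
[540.13 111.34 206.63] F [3.7 1.8 0.5] T [ 0.325 -1.224  0.048] q7 0.259 jt7 -0.015 yaw 2.1011
[540.16 111.29 206.4 ] F [5.  1.7 0.3] T [ 0.293 -1.276  0.021] q7 0.06 jt7 -0.017 yaw 1.9015
```

```bash
python3 -m jog '[[0.1,0,0,-0.05],[0.2,0,-0.1,-0.1],[0.3,0,-0.1,-0.15],[0.3,0,-0.2,-0.2],[0.3,0,-0.2,-0.2],[0.3,0,-0.2,-0.2],[0.3,0,-0.2,-0.2],[0.3,0,-0.2,-0.2]]' >/dev/null; python3 st.py; python3 -m jog '[[0,0,0,-0.05],[0,0,-0.1,-0.1],[0,0,-0.1,-0.15],[0,0,-0.2,-0.2],[0,0,-0.2,-0.2],[0,0,-0.2,-0.2],[0,0,-0.2,-0.2],[0,0,-0.2,-0.2]]' >/dev/null; python3 st.py
```

```text
[540.36 111.17 206.3 ] F [ 3.5 -0.2  2.9] T [ 0.06  -0.857  0.058] q7 -0.139 jt7 -0.082 yaw 1.701
[540.43 111.18 206.23] F [ 3.3 -0.5  5.7] T [-0.105 -0.696  0.265] q7 -0.337 jt7 -0.206 yaw 1.5012
```

Contact was at about 2.45 rad and torque is now about 0.21 N m. Finer steps from here.

```bash
python3 -m jog '[[0,0,-0.1,-0.02],[0,0,-0.1,-0.04],[0,0,-0.1,-0.06],[0,0,-0.1,-0.06],[0,0,-0.1,-0.06],[0,0,-0.1,-0.06],[0,0,-0.1,-0.06],[0,0,-0.1,-0.06]]' >/dev/null; python3 st.py
```

```text
[540.42 111.19 206.16] F [ 2.8 -0.2  5.9] T [-0.097 -0.708  0.249] q7 -0.397 jt7 -0.246 yaw 1.4414
```

```bash
python3 -m jog '[[0,0,-0.1,-0.02],[0,0,-0.1,-0.04],[0,0,-0.1,-0.06],[0,0,-0.1,-0.06],[0,0,-0.1,-0.06],[0,0,-0.1,-0.06],[0,0,-0.1,-0.06],[0,0,-0.1,-0.06]]' >/dev/null; python3 st.py
```

```text
[540.44 111.14 206.13] F [ 3.2 -0.4  5.9] T [-0.137 -0.728  0.131] q7 -0.456 jt7 -0.129 yaw 1.3809
```

The ratchet has begun to slip and torque is falling.

```bash
python3 -m jog '[[0,0,0,-0.02],[0,0,-0.1,-0.04],[0,0,-0.1,-0.06],[0,0,-0.1,-0.08],[0,0,-0.1,-0.08],[0,0,-0.1,-0.08],[0,0,-0.1,-0.08],[0,0,-0.1,-0.08]]' >/dev/null; python3 st.py;python3 -m jog '[[0,0,0,-0.02],[0,0,-0.1,-0.04],[0,0,-0.1,-0.06],[0,0,-0.1,-0.06],[0,0,-0.1,-0.06],[0,0,-0.1,-0.06],[0,0,-0.1,-0.06],[0,0,-0.1,-0.06]]' >/dev/null; python3 st.py
```

```text
[540.45 111.14 205.95] F [ 3.2 -0.8  6.1] T [-0.097 -0.693 -0.137] q7 -0.537 jt7 0.149 yaw 1.3001
[540.43 111.09 205.88] F [ 3.7 -0.4  5.1] T [-0.123 -0.687  0.025] q7 -0.596 jt7 -0.053 yaw 1.2407
```

Torque went through zero to −0.15 N m and has come back to slightly positive, so the knob is seated in the next notch: one click. I'll let go and lift clear.

```bash
python3 -m jog '[[0,0,0,0],[0,0,0,0],[0,0,0,0],[0,0,0,0],[0,0,0,0],[0,0,0,0],[0,0,0,0],[0,0,0,0]]' 1; python3 st.py; python3 -m jog '[[0,0,10,0],[0,0,30,0],[0,0,60,0],[0,0,100,0],[-30,-40,120,0],[-60,-80,120,0],[-60,-120,120,0],[-60,-120,120,0]]'; python3 - <<'E'
from h import *
S,T,W=cam("scene"),cam("side"),cam("wrist")
a=cv2.resize(S["image"][200:350,160:400],(640,400),interpolation=3)
b=cv2.resize(T["image"][130:330,180:380],(400,400),interpolation=3)
cv2.imwrite("pics/end.png",cv2.resize(np.hstack([a,b]),(800,308))[:,:,::-1])
save(W,"w4.png")
E
```

```text
time: 22.3
position: [0.5403, 0.1113, 0.2055]
tool_rot: [2.556, 1.826, 0.0]
ft_force: [-0.9, 0.1, -1.2]
grip_width: 1.0
[540.33 111.27 205.52] F [-0.9  0.1 -1.2] T [0.029 0.019 0.04 ] q7 -0.596 jt7 -0.0 yaw 1.2408
time: 23.3
position: [0.4802, -0.0125, 0.3268]
tool_rot: [2.561, 1.817, 0.002]
ft_force: [0.4, 1.0, -0.1]
grip_width: 1.004
```

View pics/end.png

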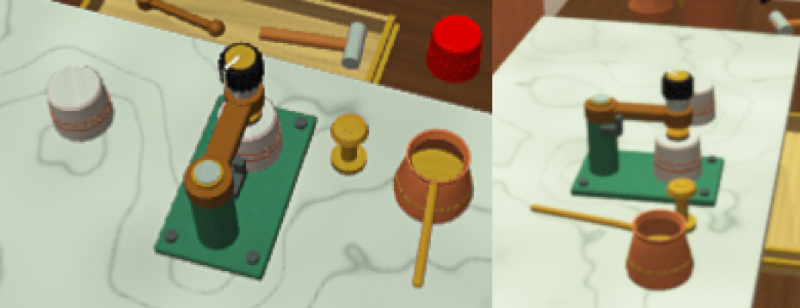

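View pics/w4.png

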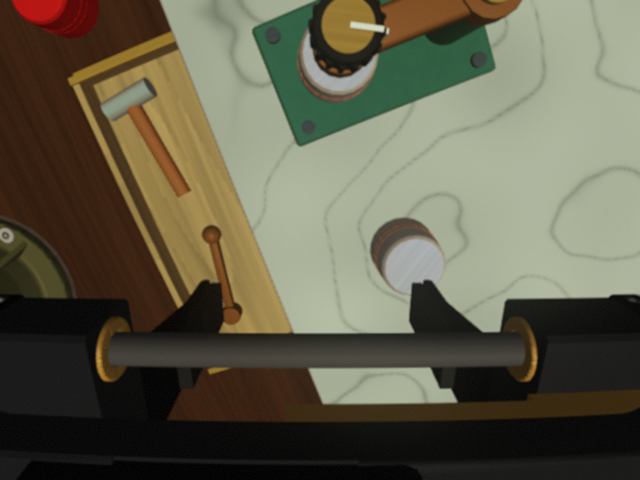

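The arm is closed over the cup, the cup stands upright, and the bystanders are in place. I'll check the knob angle by its white line, from w1 (cap centre to line tip) to w4.

```bash
python3 - <<'E'
from h import *
# line direction in w1 (tool at start yaw) and w4, from image line through its mask
def ang(f,box,rv,flip):
    im=cv2.cvtColor(cv2.imread("pics/"+f),4)
    x0,y0,x1,y1=box;h=cv2.cvtColor(im,cv2.COLOR_RGB2HSV)[y0:y1,x0:x1]
    m=cv2.inRange(h,(0,0,150),(180,90,255));c=max(cv2.findContours(m,0,1)[0],key=cv2.contourArea)
    l=cv2.fitLine(c,2,0,.01,.01).ravel();p=l[2:]+[x0,y0];v=l[:2]*flip*np.sign(l[0])
    d=dict(W);d["position"],d["rotation"]=pose(rv)
    a,b=onz(d,*(p-v*10),.25),onz(d,*(p+v*10),.25);w=(b-a)[:2];return len(c),p,np.arctan2(w[1],w[0])
W=cam("wrist");t=np.array(W["tool_from_camera"])
def pose(x):
    T=np.eye(4);T[:3,:3]=R.from_rotvec(x[1]).as_matrix();T[:3,3]=x[0];T=T@t;return T[:3,3],T[:3,:3]
a=ang("w1.png",(277,272,320,292),((.5764,.0335,.2841),(-2.222,-2.22,.001)),-1)
b=ang("w4.png",(346,15,392,38),((.4802,-.0125,.3268),(2.561,1.817,.002)),1)
print(a,b)
y=lambda r:(lambda m:np.arctan2(m[1,0],m[0,0]))(R.from_rotvec(r).as_matrix())
g=y((2.933,1.119,-.002))-y((2.221,2.221,.001)); k=y((2.556,1.826,0))-y((-1.72,2.628,-.001))
print("swing turn",g,"tighten turn",k, "expected line",(a[2]+g+k)%(2*np.pi),"seen",b[2]%(2*np.pi))
E
```

```text
(94, array([295.38297844, 283.14893627]), np.float64(-2.8750362190660983)) (75, array([366.29333305,  26.29333305]), np.float64(-0.44892854019997613))
swing turn -0.8418479476626343 tighten turn 3.2231890108811396 expected line 5.789490151331993 seen 5.83425676697961
```

```bash
python3 -c "
from bench import *
print(close_job())"
```

```text
the job is handed in; nothing more can be done
None
```

I swung the bronze arm over the cup to its stop, tightened the knob clockwise by about 3.06 rad to the first click, let go, and handed the job in. It took about 23.5 s of the 70 s allowed.

- **Arm at its stop:** at the expected closed position the knob would not move further, and the sideways force rose to 5.3 N.
- **One click only:** torque climbed to 0.25 N m, fell through zero to about −0.15 N m, and came back to about 0.05 N m. I stopped there, well short of where the next slip would come.
- **No spring-back:** the knob's white line was within 0.05 rad of where that turn should leave it. A spring-back would have shown as 0.2 rad or more.
- **Last pictures:** the arm is closed over the cup, and the cup looks upright on its stake. The spare cup, brass stake and cezve appear undisturbed, and the gripper is well clear. I judged the cup's squareness and the other pieces' positions by eye, not by measurement.

None of the checks failed. Position measurements from the different cameras mostly differed by about 2 mm, with up to 18 mm in height on some pairs. I settled these using the sizes given.

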